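# Pull a jammed sample cup off its flanged plug

## Robot

A 6-joint arm with a two-finger parallel gripper is mounted at the origin on the work surface. World frame = base frame: x ahead of the robot, y to its left, z up, the work surface at z = 0. Lengths are in m, angles in rad, forces in N, time in s.
With the tool pointing down it reaches from about 0.275 to 0.775 m from the base axis. Payload 14.6 kg.
Tool frame: the origin (TCP) lies at the very end of the fingers, on their centre line; the grasp point (between the pads) lies 19 mm behind it (bot.hold_point_z is the distance from the TCP to the grasp point, in m); z points along the fingers, x is the direction in which the jaws open and shut, and the axes are right-handed (so a half turn about z gives the same grasp; the last joint's range is limited). The gripper opens to 85 mm and grips with 20 to 120 N. Pads are 22 mm wide; open, the fingers measure 114 mm over their backs; the gripper's body (76 mm by 85 mm) begins 54 mm behind the grasp point. The pads swing forward as they close: fully open they stand 13 mm farther back than shut.
Start: joints at [1.193, 0.263, -0.048, 1.259, 0, 1.415], TCP at [0.116, 0.512, 0.231] pointing down, gripper open.
Joint ranges: [-2.65, 2.65], [-0.89, 1.7], [-1.18, 1.37], [-2.13, 2.11], [-1.35, 1.29], [-3.14, 3.14]. Speed limits (rad/s): [1.89, 1.89, 2.57, 2.79, 3.14, 3.14].

## Interface

Orientations are given as a unit quaternion [w, x, y, z].
In Python, from rig import get_state, grab_frame, bot gives the robot as it stands.
- The arm moves only by the tool servo_tool, never from a script. Its argument "targets" is a list that holds one entry, the list of rows, each a list of 7 numbers: the turn, a rotation vector about the world's x, y, z in degrees, then the shift along the world's x, y, z in cm, then the opening, from 0 (shut) to 1 (fully open). A call has 1 to 8 rows; each row is the pose to reach, as a shift and turn from the pose commanded when the call began; what a row does not reach only later rows make up. A row lasts 1/8 s, in which the tool goes at most 62.5 mm and 10.7 degrees, less where a joint would pass 70% of its speed; a pose out of reach is approached as far as the arm can. A call with a gripper value outside its range is refused whole. The fingers move at their own pace and stop on an object; "grip_force" is the grip in N (left out, the last holds). Time passes only in rows, so rows that repeat a pose let the fingers close. It gives the time, the measured TCP pose, the force and the opening at its end, in the units of the state.
- get_state(): the state, without advancing time (a new reading comes with each control period).
- grab_frame(name): name is "scene" or "side" or "wrist"; returns a dict with "color" (400x640x3 uint8, red, green, blue), "intrinsics" (3x3 intrinsics, pixels), "cam_to_world" (4x4, takes a point from camera to world coordinates). Camera axes: x right, y down, z forward; pixel columns grow to the right and rows downward; lengths in m; the calibration is good to about 2 mm. A picture is of the moment at which its call begins. There is no depth.
- bot.close_job(): hands the job in, once; it reports no verdict.
The state is a dict: "t": time; "q": joint angles; "joint_vel": joint speeds; "effort": joint torques, N m; "eef_pos": TCP position; "orientation": TCP orientation; "ft_force": force on the tool from outside, world axes, zero at the start; "moment": the same for the moment, N m; "opening": finger opening in m.
Only numpy, scipy, OpenCV 4.12 (cv2) and the standard library are available. Lean on these libraries where they do the work, as an engineer would, in place of code of your own. Each camera call takes 0.05 s, during which the arm holds its last target.

## Task

One plastic sample cup is jammed upside down over a flanged metal plug and would take the plug with it if it were simply lifted. Slide the pair along the bench, without lifting it, into the mouth of the steel fork until the plug's flange is well home under the fork's lip, then pull the cup straight up off the plug. Set the cup down, still mouth down and not dropped, in the steel tray, leaving the plug standing in the fork.

Things in the scene. Friction and masses are not known exactly. Their poses are not given: they have to be found in the camera images.
- cup: The jammed white plastic cup: plain cylinder, mouth down, 58 mm outside diameter, 64 tall, wall 3, closed top 4 thick, about 50 g. Origin at the centre of its mouth (lower rim), z up to its top. It starts raised on the plug, mouth 25 mm and top 89 mm above the bench, the plug's neck and flange showing below. A like cup standing directly on the bench is not the one.
- plug: Hollow brass plug in the cup, about 120 g: flange disc 92 mm dia., 5 thick, polished, slides easily; post 44 dia. up to 85 above the bench. Origin: centre of underside, z up. Sprung rubber grips high on the post jam the cup: a straight pull of a few N (more than the plug's weight) over some 45 mm frees it; clear when raised 60. A bare plug without cup is not the one.
- seat (a point): Bench point in the fork where the plug's centre belongs. Fixed U-shaped steel fork, 132 mm wide, 16.5 high; mouth faces the point's -x, plug enters along +x, z up. Lip underside 11.5 above bench (flange can rise 6.5); slot 72 wide for the post; walls below 112 apart for the flange. Lip begins 50 before the seat, flared guides 75 before; flange meets the back wall 8 beyond.
- tray: Flat open stainless tray fixed to the bench, 150 x 150 mm, rim 12 high, wall 3, floor 3 thick. Origin at the centre of its underside, z up.
There are look-alikes about, which are no part of the job. What is shaped like the cup but orange is not meant.

How it is judged:
By the outcome, as a careful person would: the job done as asked, in the order asked, and still so for the second after the job is handed in, with the robot touching nothing.
It also fails if it takes over 50 s, if anything falls off the work surface, if the arm or the gripper's body presses on something with over 40 N, if the wrist force passes 120 N, or if a joint passes its speed limit or range.

## Working session

There is one attempt and no reset: what is moved stays moved. The work goes in short steps, Python scripts to look and compute and a tool call to move; the robot and the scene stay as the last step left them, time stands still between calls to the robot, and variables do not carry over. Pictures are saved under pics/ and viewed, and the job is handed in when it is done.

Besides the shell and the picture viewer there is one more tool, called after "Request:" in YAML: its name, and indented under it one key for each argument. servo_tool: Moves the arm, as the interface text tells. Its arguments: {"type":"object","properties":{"targets":{"type":"array"},"grip_force":{"type":"number"}},"required":["targets"]}

```bash
ls; mkdir -p pics; python3 - <<'E'
from rig import get_state, grab_frame, bot
import cv2
s=get_state();print({k:s[k] for k in s if k in('t','eef_pos','orientation','opening','ft_force')})
for n in('scene','side','wrist'):
    f=grab_frame(n);cv2.imwrite(f'pics/{n}0.png',f['color'][:,:,::-1]);print(n,f['intrinsics'].round(1).tolist(),f['cam_to_world'].round(3).tolist())
E
```

```text
pics
{'t': 0.0, 'eef_pos': array([0.11591074, 0.51175105, 0.23083711]), 'orientation': array([ 2.73346001e-04,  7.81340386e-01,  6.24104890e-01, -4.61579703e-04]), 'ft_force': array([ 0.64540742, -0.533753  ,  0.01201289]), 'opening': 0.08545826323413572}
scene [[379.3, 0.0, 317.9], [0.0, 379.3, 200.9], [0.0, 0.0, 1.0]] [[-0.326, 0.568, -0.756, 1.196], [0.945, 0.198, -0.258, 0.254], [0.003, -0.799, -0.601, 0.605], [0.0, 0.0, 0.0, 1.0]]
side [[500.5, 0.0, 322.0], [0.0, 500.5, 200.8], [0.0, 0.0, 1.0]] [[0.955, -0.171, 0.242, 0.233], [-0.296, -0.539, 0.789, -0.76], [-0.004, -0.825, -0.565, 0.581], [0.0, 0.0, 0.0, 1.0]]
wrist [[317.5, 0.0, 320.5], [0.0, 317.5, 198.5], [0.0, 0.0, 1.0]] [[0.222, 0.927, 0.303, 0.037], [0.975, -0.211, -0.071, 0.528], [-0.002, 0.311, -0.95, 0.373], [0.0, 0.0, 0.0, 1.0]]
```

View pics/scene0.png

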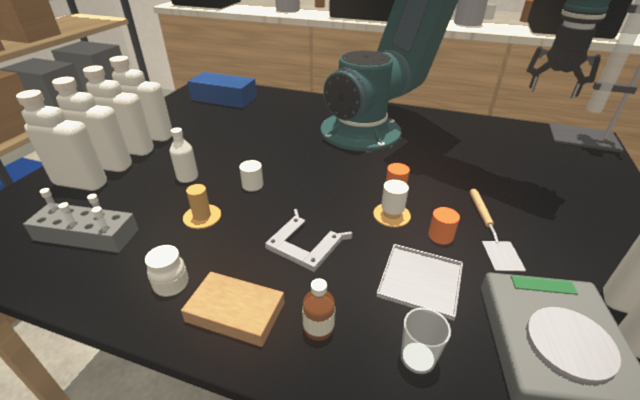

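View pics/side0.png

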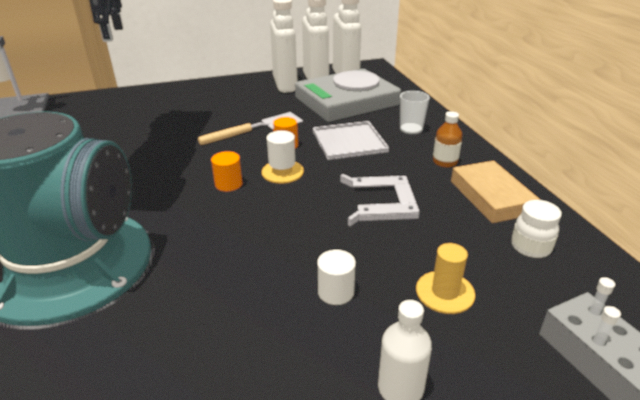

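View pics/wrist0.png

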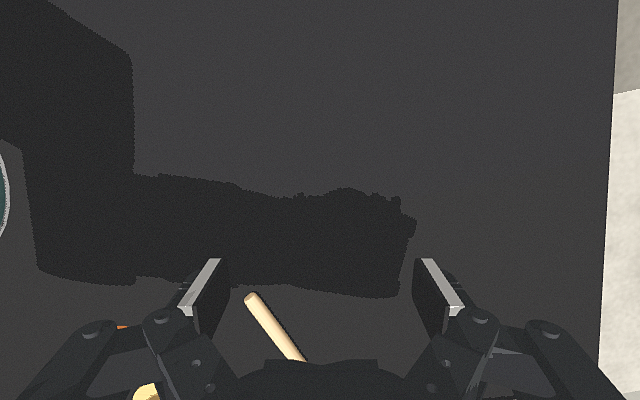

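Candidates for the jammed cup, as scene / side pixels:
- White cup on the brass flange, (395,197) / (281,150). This is the one that fits the description.
- White cup standing on the bench, (251,176) / (336,277).
- Orange cups, (398,175) and (444,225).
- Bare plug, (199,205) / (449,275).
- White jar, (165,270).

Next I'll take a close crop to check the choice, and crops of the fork and tray.

```bash
python3 - <<'E'
import cv2,numpy as np
a=cv2.imread('pics/scene0.png');b=cv2.imread('pics/side0.png')
def c(im,x,y,w,h,s):return cv2.resize(im[y:y+h,x:x+w],None,fx=s,fy=s,interpolation=cv2.INTER_CUBIC)
top=np.hstack([c(a,365,155,100,75,4),c(b,240,110,100,75,4)])
bot=np.hstack([c(a,260,200,100,75,4),c(b,335,165,100,75,4)])
cv2.imwrite('pics/crop1.png',np.vstack([top,bot]))
E
```

```text
(no output)
```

View pics/crop1.png

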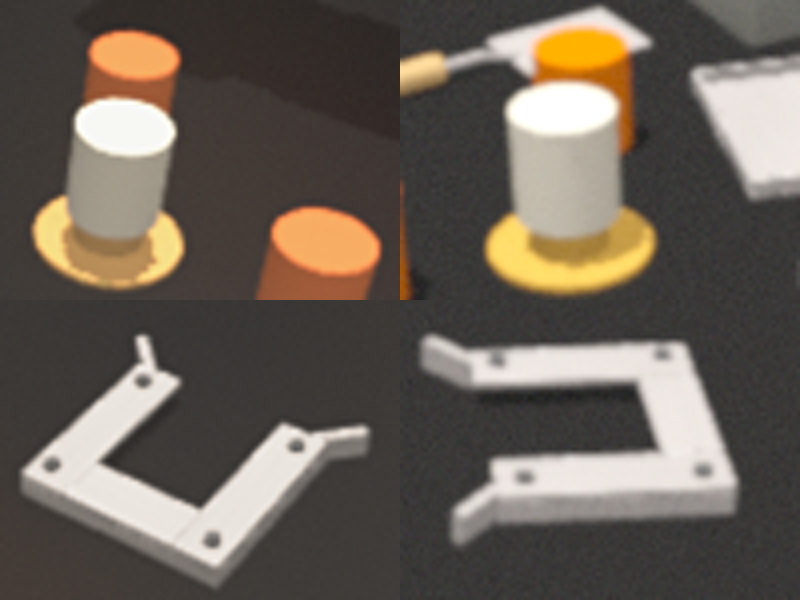

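The crop confirms the choice: the white cup is raised on a brass flange, with the neck visible below it. The fork's four bolt holes and its bar edges are also clear. Now I'll measure the positions.

```bash
cat > h.py <<'E'
import cv2,numpy as np
from rig import get_state, grab_frame, bot
def ray(f,px,z):
    K,T=f['intrinsics'],f['cam_to_world']
    px=np.atleast_2d(np.array(px,float))
    d=np.c_[(px[:,0]-K[0,2])/K[0,0],(px[:,1]-K[1,2])/K[1,1],np.ones(len(px))]@T[:3,:3].T
    return T[:3,3]+d*((z-T[2,3])/d[:,2:])
def circ(p):  # lsq circle
    A=np.c_[2*p[:,:2],np.ones(len(p))];s=np.linalg.lstsq(A,(p[:,:2]**2).sum(1),rcond=None)[0]
    return s[:2],np.sqrt(s[2]+s[0]**2+s[1]**2)
E
python3 - <<'E'
from h import *
F={n:grab_frame(n) for n in('scene','side')}
hole={'scene':[(295.75,220.2),(273,241.2),(312.75,260),(334.2,236.5)],'side':[(359.2,180),(400.5,178.2),(411,207.5),(366.2,209.2)]}
for n,(x,y,w,h) in {'scene':(365,155,60,75),'side':(255,110,60,75)}.items():
    f=F[n];im=f['color'];hsv=cv2.cvtColor(im,cv2.COLOR_RGB2HSV)
    print(n)
    # cup top: bright low-sat
    m=np.zeros(im.shape[:2],np.uint8);sub=(hsv[y:y+h,x:x+w,1]<60)&(im[y:y+h,x:x+w].min(2)>215);m[y:y+h,x:x+w]=sub*255
    cs=max(cv2.findContours(m,0,1)[0],key=cv2.contourArea)[:,0]
    print(' top',circ(ray(f,cs,.089)), (cs.min(0),cs.max(0)))
    # flange
    m[:]=0;sub=(hsv[y:y+h,x:x+w,0]>14)&(hsv[y:y+h,x:x+w,0]<32)&(hsv[y:y+h,x:x+w,1]>100)&(hsv[y:y+h,x:x+w,2]>90);m[y:y+h,x:x+w]=sub*255
    cs=max(cv2.findContours(m,0,1)[0],key=cv2.contourArea)[:,0]
    hull=cv2.convexHull(cs)[:,0];p=ray(f,hull,.004);
    print(' flange',circ(p),(hull.min(0),hull.max(0)))
    # holes
    g=cv2.cvtColor(im,cv2.COLOR_RGB2GRAY).astype(float);out=[]
    for u,v in hole[n]:
        u0,v0=int(round(u)),int(round(v));r=3
        pt=g[v0-r:v0+r+1,u0-r:u0+r+1];ww=np.clip(np.median(pt)-15-pt,0,None)
        yy,xx=np.mgrid[v0-r:v0+r+1,u0-r:u0+r+1]
        out.append(((ww*xx).sum()/ww.sum(),(ww*yy).sum()/ww.sum()))
    P=ray(f,out,.0165)[:,:2];print(' holes',np.round(out,1).tolist(),P.round(4).tolist())
    # fork / tray masks
    m=((hsv[...,1]<40)&(im.min(2)>120)).astype(np.uint8)*255
    for nm,(a,b,c,d),z in(('fork',(255,200,105,75),.0165) if n=='scene' else ('fork',(335,165,95,65),.0165),('tray',(370,235,105,85),.012) if n=='scene' else('tray',(300,115,98,50),.012)):
        mm=np.zeros_like(m);mm[b:b+d,a:a+c]=m[b:b+d,a:a+c]
        cs=max(cv2.findContours(mm,0,1)[0],key=cv2.contourArea);
        ap=cv2.approxPolyDP(cs if nm=='fork' else cv2.convexHull(cs),2.0 if nm=='fork' else 3,True)[:,0]
        print(' ',nm,[(u.tolist(),q.round(3).tolist()) for u,q in zip(ap,ray(f,ap,z)[:,:2])])
E
```

```text
scene
 top (array([0.43081672, 0.1885878 ]), np.float64(0.02711011455149732)) (array([384, 180], dtype=int32), array([407, 193], dtype=int32))
 flange (array([0.43188211, 0.18901127]), np.float64(0.04836688487913297)) (array([373, 204], dtype=int32), array([410, 227], dtype=int32))
 holes [[295.5, 219.7], [272.5, 240.7], [312.6, 259.7], [333.9, 235.9]] [[0.5453, -0.0252], [0.6315, -0.047], [0.6574, 0.0587], [0.5705, 0.0796]]
  fork [([266, 245], [0.649, -0.055]), ([294, 257], [0.663, 0.018]), ([297, 261], [0.672, 0.029]), ([316, 266], [0.672, 0.072]), ([342, 235], [0.561, 0.096]), ([351, 232], [0.544, 0.113]), ([330, 231], [0.557, 0.066]), ([310, 252], [0.638, 0.046]), ([284, 240], [0.621, -0.023]), ([304, 221], [0.543, -0.004]), ([294, 209], [0.508, -0.044]), ([295, 215], [0.529, -0.033]), ([266, 242], [0.64, -0.059])]
  tray [([393, 244], [0.548, 0.212]), ([462, 262], [0.555, 0.362]), ([455, 316], [0.702, 0.355]), ([404, 319], [0.74, 0.267]), ([378, 295], [0.701, 0.21])]
side
 top (array([0.4292375 , 0.18429128]), np.float64(0.027157246574442663)) (array([267, 131], dtype=int32), a
[... 207 characters left out ...]
.1], [410.4, 207.2], [365.7, 208.9]] [[0.574, 0.0847], [0.6615, 0.0664], [0.6325, -0.0462], [0.5471, -0.0253]]
  fork [([341, 174], [0.544, 0.113]), ([341, 181], [0.534, 0.086]), ([352, 186], [0.55, 0.06]), ([393, 185], [0.633, 0.038]), ([399, 199], [0.623, -0.013]), ([398, 203], [0.615, -0.026]), ([359, 204], [0.541, -0.006]), ([358, 209], [0.533, -0.021]), ([348, 217], [0.505, -0.04]), ([348, 224], [0.498, -0.061]), ([357, 219], [0.519, -0.051]), ([417, 217], [0.63, -0.079]), ([418, 208], [0.645, -0.053]), ([406, 176], [0.674, 0.063]), ([350, 177], [0.558, 0.095])]
  tray [([388, 148], [0.691, 0.198]), ([327, 158], [0.539, 0.196]), ([313, 127], [0.553, 0.36]), ([369, 121], [0.703, 0.349])]
```

```bash
python3 - <<'E'
from h import *
for n in('scene','side'):
    f=grab_frame(n);im=f['color'];hsv=cv2.cvtColor(im,cv2.COLOR_RGB2HSV)
    m=((hsv[...,0]<18)&(hsv[...,1]>120)&(im[...,0]>(225 if n=='scene' else 235))).astype(np.uint8)*255
    for c in cv2.findContours(m,0,1)[0]:
        if cv2.contourArea(c)>60:
            c=c[:,0];print(n,c.min(0),c.max(0),circ(ray(f,c,.064)))
E
```

```text
scene [433 207] [459 223] (array([0.46933533, 0.31258296]), np.float64(0.02783598561313346))
scene [388 163] [408 174] (array([0.30828877, 0.17718139]), np.float64(0.027414353347428477))
```

The orange cups are at (0.469, 0.313) and (0.308, 0.177), clear of the jaws at the present yaw. Measured so far:

| Thing | Position / yaw | Check |
|---|---|---|
| Cup | about (0.430, 0.187) | circle radii agree with 29 / 46 mm, given edge blur |
| Fork yaw | about -14° | slot width 71 mm against 72 given |
| Seat | about (0.599, 0.018) | from slot width and bolt holes |
| Tray | about (0.625, 0.281) | sides come out near 150 mm |

Now I'll move above the cup.

Request:
servo_tool:
  targets:
    - [[0,0,0,4,-4,0,1],[0,0,0,8,-8.2,0,1],[0,0,0,12,-12.4,0,1],[0,0,0,16,-16.5,0,1],[0,0,0,20,-20.7,0,1],[0,0,0,24,-24.8,0,1],[0,0,0,28,-29,0,1],[0,0,0,31.4,-32.5,0,1]]
  grip_force: 40

```text
t: 1.35
eef_pos: [0.4313, 0.1852, 0.2314]
orientation: [0.0, 0.782, 0.624, 0.0]
ft_force: [0.1, 0.7, 0.3]
opening: 0.0853
```

Request:
servo_tool:
  targets:
    - [[0,0,0,0,0,0,1],[0,0,0,0,0,0,1]]

```text
t: 1.6
eef_pos: [0.4297, 0.1871, 0.2312]
orientation: [-0.0, 0.781, 0.624, -0.0]
ft_force: [-0.5, 0.9, -0.5]
opening: 0.0851
```

```bash
python3 - <<'E'
from h import *
s=get_state();print(s['t'],s['eef_pos'],s['orientation'],s['ft_force'])
f=grab_frame('wrist');np.savez('w1.npz',**f);cv2.imwrite('pics/w1.png',f['color'][:,:,::-1])
E
```

```text
1.6 [0.429719   0.18711983 0.23119687] [-1.67721932e-04  7.81479585e-01  6.23930774e-01 -1.39253132e-04] [-0.47657347  0.94578813 -0.53198801]
```

View pics/w1.png

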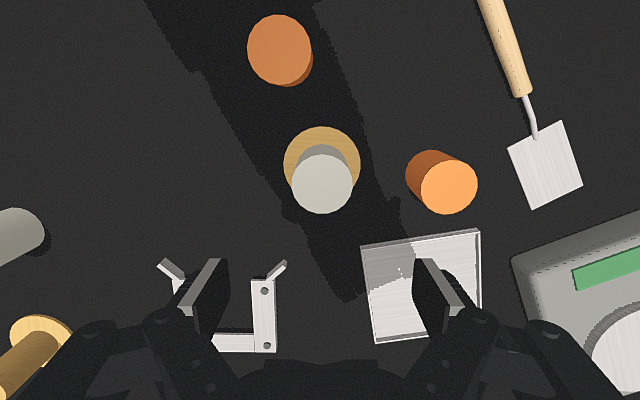

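Wrist view: cup top at about (323,183), with the flange ring showing behind it at (322,163). The fork's right arm shows holes at (264,291) and (266,345), and the tray corners are at (361,247), (480,230) and (374,343). I'll cast these to get a third estimate.

```bash
python3 - <<'E'
from h import *
f=dict(np.load('w1.npz'));im=f['color'];hsv=cv2.cvtColor(im,cv2.COLOR_RGB2HSV)
def big(m,x,y,w,h):
    mm=np.zeros(m.shape,np.uint8);mm[y:y+h,x:x+w]=m[y:y+h,x:x+w]*255
    return max(cv2.findContours(mm,0,1)[0],key=cv2.contourArea)[:,0]
c=big((hsv[...,1]<45)&(im.min(2)>150),280,120,90,100);print('top',circ(ray(f,c,.089)),c.min(0),c.max(0))
c=big((hsv[...,1]>70)&(im[...,0]>100),275,115,95,95);k=c[c[:,1]<165];print('flange',circ(ray(f,k,.005)),c.min(0),c.max(0))
print('fork holes',ray(f,[(264,291),(266,345)],.0165)[:,:2].round(4).tolist(),'right arm inner/outer front (252,281),(276,279)',ray(f,[(252,281),(276,279)],.0165)[:,:2].round(4).tolist(),'slot back right inner (253,334), outer corner (277,352)',ray(f,[(253,334),(277,352)],.0165)[:,:2].round(4).tolist())
t=ray(f,[(361,247),(480,230),(374,343)],.012)[:,:2];print('tray',t.round(4).tolist(),np.linalg.norm(t[1]-t[0]),np.linalg.norm(t[2]-t[0]),(t[1]+t[2])/2)
E
```

```text
top (array([0.42813837, 0.18688829]), np.float64(0.027999124542380825)) [292 154] [352 213]
flange (array([0.4192437 , 0.18900968]), np.float64(0.03446022171042881)) [283 126] [360 186]
fork holes [[0.5722, 0.077], [0.657, 0.0556]] right arm inner/outer front (252,281),(276,279) [[0.5542, 0.0661], [0.5583, 0.0971]] slot back right inner (253,334), outer corner (277,352) [[0.635, 0.0433], [0.6722, 0.0673]]
tray [[0.54, 0.2126], [0.5499, 0.3605], [0.6913, 0.2029]] 0.14825500950065248 0.151550164669643 [0.62058946 0.28170785]
```

The third view agrees: cup (0.429, 0.187), seat about (0.597, 0.0185), tray (0.622, 0.281). The TCP is already over the cup, so I'll descend to TCP z of about 0.042.

Request:
servo_tool:
  targets:
    - [[0,0,0,0,0,-3,1],[0,0,0,0,0,-6,1],[0,0,0,0,0,-9,1],[0,0,0,0,0,-12,1],[0,0,0,0,0,-15,1],[0,0,0,0,0,-17.5,1],[0,0,0,0,0,-18.9,1],[0,0,0,0,0,-18.9,1]]

```text
t: 2.65
eef_pos: [0.4288, 0.1878, 0.0418]
orientation: [-0.0, 0.781, 0.625, -0.001]
ft_force: [-0.0, -0.5, 0.8]
opening: 0.0853
```

Request:
servo_tool:
  targets:
    - [[0,0,0,0,0,0,0.7],[0,0,0,0,0,0,0.5],[0,0,0,0,0,0,0.3],[0,0,0,0,0,0,0.3],[0,0,0,0,0,0,0.3],[0,0,0,0,0,0,0.3]]

```text
t: 3.4
eef_pos: [0.4304, 0.1874, 0.0432]
orientation: [0.0, 0.781, 0.624, 0.001]
ft_force: [-2.7, 0.7, 7.0]
opening: 0.0566
```

```bash
python3 - <<'E'
from h import *
s=get_state();print(s['t'],s['eef_pos'],s['orientation'],s['ft_force'],s['moment'],s['opening'])
ims=[]
for n,(x,y,w,h) in {'scene':(345,140,100,100),'side':(230,90,100,100)}.items():
    ims.append(cv2.resize(grab_frame(n)['color'][y:y+h,x:x+w,::-1],None,fx=4,fy=4))
cv2.imwrite('pics/g1.png',np.hstack(ims))
E
```

```text
3.4 [0.43035734 0.18742754 0.04324653] [6.71288470e-05 7.81254116e-01 6.24212576e-01 8.13321788e-04] [-2.73814629  0.68542315  6.96584372] [0.30031532 0.41950887 0.05000506] 0.05656988872373665
```

View pics/g1.png

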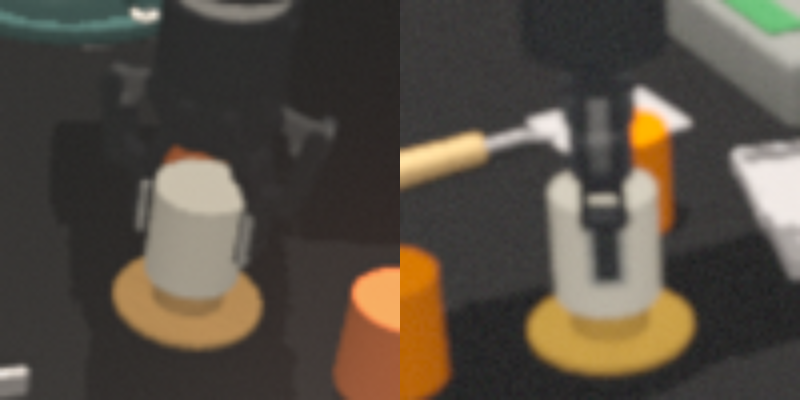

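The cup is gripped at 56.6 mm opening and still seated on the plug with the flange flat. There is a light downward preload of about 7 N, which is fine for sliding. I'll slide to the point in front of the fork mouth.

Request:
servo_tool:
  targets:
    - [[0,0,0,0.15,-0.6,0,0.3],[0,0,0,0.45,-1.7,0,0.3],[0,0,0,0.8,-3.0,0,0.3],[0,0,0,1.15,-4.3,0,0.3],[0,0,0,1.5,-5.6,0,0.3],[0,0,0,1.8,-6.8,0,0.3],[0,0,0,2.15,-8.1,0,0.3],[0,0,0,2.5,-9.4,0,0.3]]

```text
t: 4.5
eef_pos: [0.4558, 0.093, 0.0433]
orientation: [0.0, 0.781, 0.624, 0.001]
ft_force: [-0.3, 3.9, 6.7]
opening: 0.0569
```

Request:
servo_tool:
  targets:
    - [[0,0,0,0.3,-1.2,0,0.3],[0,0,0,0.6,-2.3,0,0.3],[0,0,0,0.9,-3.4,0,0.3],[0,0,0,1.1,-4.2,0,0.3],[0,0,0,1.1,-4.2,0,0.3],[0,0,0,1.1,-4.2,0,0.3]]

```text
t: 5.25
eef_pos: [0.467, 0.0507, 0.0433]
orientation: [0.001, 0.781, 0.624, 0.001]
ft_force: [0.8, -3.2, 4.8]
opening: 0.0566
```

```bash
python3 - <<'E'
from h import *
s=get_state();print(s['t'],s['eef_pos'],s['ft_force'],s['opening'])
for n in('scene','side','wrist'):
    f=grab_frame(n);np.savez(f'{n}2.npz',**f)
    im=f['color'][:,:,::-1]
    if n=='scene':a=cv2.resize(im[130:290,220:420],None,fx=2,fy=2)
    elif n=='side': b=cv2.resize(im[90:250,250:450],None,fx=2,fy=2)
    else: c=im
cv2.imwrite('pics/p2.png',np.hstack([a,b])); cv2.imwrite('pics/w2.png',c)
E
```

```text
5.25 [0.46699671 0.05066868 0.04330734] [ 0.82845224 -3.15047424  4.82860606] 0.056578048629598206
```

View pics/p2.png

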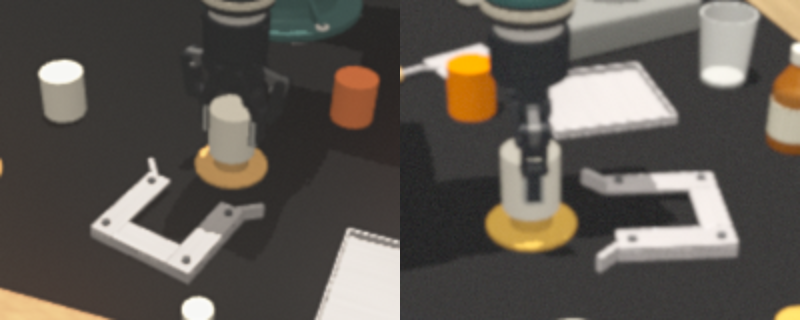

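View pics/w2.png

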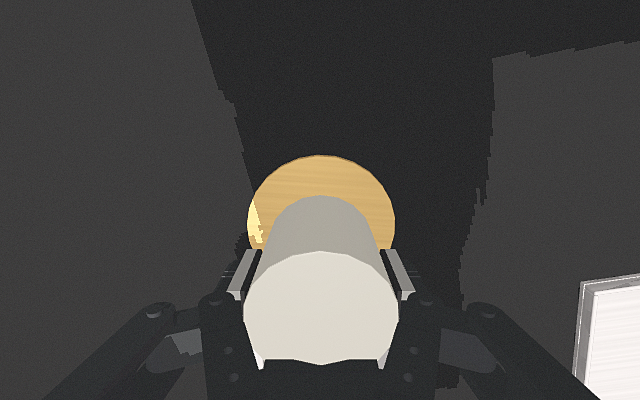

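The plug stands in front of the mouth, flange flat and nothing disturbed. I'll check lateral alignment using the flange and the fork seen in the same camera.

```bash
python3 - <<'E'
from h import *
d=np.array([.971,-.2385]);n_=np.array([.2385,.971]);seat=np.array([.597,.0185])
for n,(x,y,w,h) in {'scene':(300,170,70,65),'side':(280,160,75,70),'wrist':(240,140,165,125)}.items():
    f=dict(np.load(n+'2.npz'));im=f['color'];hsv=cv2.cvtColor(im,cv2.COLOR_RGB2HSV)
    mm=np.zeros(im.shape[:2],np.uint8);s=(hsv[...,0]>10)&(hsv[...,0]<35)&(hsv[...,1]>80)&(hsv[...,2]>70)
    mm[y:y+h,x:x+w]=s[y:y+h,x:x+w]*255
    c=max(cv2.findContours(mm,0,1)[0],key=cv2.contourArea)
    hl=cv2.convexHull(c)[:,0]
    if n=='wrist': hl=hl[hl[:,1]<235]
    p,r=circ(ray(f,hl,.004));print(n,p.round(4),round(r,4),'along,lat vs seat mm',((p-seat)@d*1e3).round(1),((p-seat)@n_*1e3).round(1))
E
```

```text
scene [0.4686 0.052 ] 0.049 along,lat vs seat mm -132.7 1.9
side [0.4657 0.047 ] 0.05 along,lat vs seat mm -134.3 -3.6
wrist [0.4647 0.0498] 0.0457 along,lat vs seat mm -136.0 -1.2
```

Lateral error is within about 2 mm, against 10 mm of clearance. I'll slide in along the fork axis.

Request:
servo_tool:
  targets:
    - [[0,0,0,0.6,-0.15,0,0.3],[0,0,0,1.6,-0.38,0,0.3],[0,0,0,2.7,-0.65,0,0.3],[0,0,0,3.8,-0.9,0,0.3],[0,0,0,4.9,-1.17,0,0.3],[0,0,0,6.0,-1.43,0,0.3],[0,0,0,7.0,-1.67,0,0.3],[0,0,0,8.0,-1.9,0,0.3]]

```text
t: 6.4
eef_pos: [0.5465, 0.0321, 0.0433]
orientation: [0.0, 0.781, 0.624, 0.0]
ft_force: [-3.9, 0.8, 8.3]
opening: 0.0564
```

Request:
servo_tool:
  targets:
    - [[0,0,0,1.0,-0.24,0,0.3],[0,0,0,2.0,-0.48,0,0.3],[0,0,0,3.0,-0.72,0,0.3],[0,0,0,4.0,-0.96,0,0.3],[0,0,0,4.8,-1.15,0,0.3],[0,0,0,5.1,-1.22,0,0.3],[0,0,0,5.1,-1.22,0,0.3],[0,0,0,5.1,-1.22,0,0.3]]

```text
t: 7.4
eef_pos: [0.5979, 0.0198, 0.0433]
orientation: [0.001, 0.781, 0.624, 0.001]
ft_force: [1.8, -1.1, 5.4]
opening: 0.0568
```

```bash
python3 - <<'E'
from h import *
s=get_state();print(s['t'],s['eef_pos'],s['ft_force'],s['opening'])
for n in('scene','side','wrist'):
    f=grab_frame(n);np.savez(f'{n}3.npz',**f)
    im=f['color'][:,:,::-1]
    if n=='scene':a=cv2.resize(im[170:290,240:380],None,fx=2.85,fy=2.85)
    elif n=='side': b=cv2.resize(im[110:230,320:460],None,fx=2.85,fy=2.85)
cv2.imwrite('pics/p3.png',np.hstack([a,b]))
E
```

```text
7.4 [0.5978691  0.01982841 0.04327555] [ 1.79123874 -1.14083991  5.41518778] 0.05679349043801199
```

View pics/p3.png

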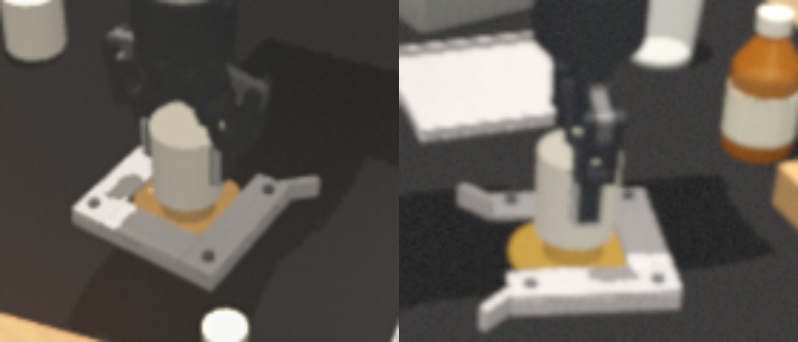

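```bash
python3 - <<'E'
from h import *
d=np.array([.971,-.2385]);n_=np.array([.2385,.971]);seat=np.array([.597,.0185])
f=dict(np.load('side3.npz'));im=f['color'];hsv=cv2.cvtColor(im,cv2.COLOR_RGB2HSV)
s=(hsv[...,0]>10)&(hsv[...,0]<35)&(hsv[...,1]>80)&(hsv[...,2]>70);mm=np.zeros(im.shape[:2],np.uint8);mm[180:215,350:405]=s[180:215,350:405]*255
c=max(cv2.findContours(mm,0,1)[0],key=cv2.contourArea)[:,0]
P=ray(f,c,.005)[:,:2]-seat
al=P@d;la=P@n_;i=al.argmin();print('rearmost flange along/lat mm',al[i]*1e3,la[i]*1e3, 'px',c[i], 'front slot edge max along',al.max()*1e3)
k=(al<-.02)&(abs(la)<.034);p,r=circ(P[k]);print('arc fit',p*1e3,r*1e3)
for px in[(358.6,206.5)]:
    q=ray(f,px,.0165)[0,:2]-seat;print('lip inner front',q@d*1e3,q@n_*1e3)
E
```

```text
rearmost flange along/lat mm -48.57614287991366 -2.301996740599657 px [357 199] front slot edge max along 36.30090940739616
arc fit [-26.78275893  10.61791561] 23.487910186724942
lip inner front -50.885269743500686 -45.29824812809527
```

The flange's rear edge is about 2 mm inside the lip line, against 4 mm ideal, so I'll nudge in 2.5 mm more. Then I'll pull straight up, slowly, with a firmer grip.

Request:
servo_tool:
  targets:
    - [[0,0,0,0.15,-0.03,0,0.3],[0,0,0,0.25,-0.06,0,0.3],[0,0,0,0.25,-0.06,0,0.3],[0,0,0,0.25,-0.06,0,0.3]]
  grip_force: 60

```text
t: 8.05
eef_pos: [0.5997, 0.0194, 0.0434]
orientation: [0.0, 0.781, 0.624, 0.0]
ft_force: [-2.6, 1.3, 10.2]
opening: 0.0566
```

Request:
servo_tool:
  targets:
    - [[0,0,0,0,0,0.4,0.3],[0,0,0,0,0,1.0,0.3],[0,0,0,0,0,1.6,0.3],[0,0,0,0,0,2.2,0.3],[0,0,0,0,0,2.8,0.3],[0,0,0,0,0,3.4,0.3],[0,0,0,0,0,4.0,0.3],[0,0,0,0,0,4.0,0.3]]

```text
t: 9.05
eef_pos: [0.6, 0.0192, 0.083]
orientation: [0.0, 0.781, 0.624, 0.001]
ft_force: [0.9, -0.6, -2.1]
opening: 0.0562
```

```bash
python3 - <<'E'
from h import *
s=get_state();print(s['t'],s['eef_pos'],s['orientation'],s['ft_force'],s['opening'])
for n in('scene','side'):
    f=grab_frame(n)
    im=f['color'][:,:,::-1]
    if n=='scene':a=cv2.resize(im[150:290,240:380],None,fx=2.85,fy=2.85)
    elif n=='side': b=cv2.resize(im[90:230,320:460],None,fx=2.85,fy=2.85)
cv2.imwrite('pics/p4.png',np.hstack([a,b]))
E
```

```text
9.05 [0.60003828 0.01923414 0.08296165] [4.16285770e-04 7.81319348e-01 6.24131092e-01 5.33127539e-04] [ 0.89966078 -0.64999963 -2.06942485] 0.05619671256385908
```

View pics/p4.png

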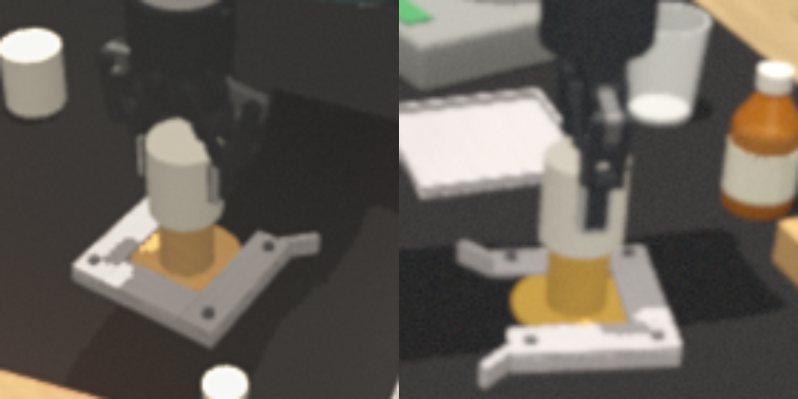

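The cup is sliding up off the post while the plug stays held in the fork. I'll continue straight up.

Request:
servo_tool:
  targets:
    - [[0,0,0,0,0,0.5,0.3],[0,0,0,0,0,1.0,0.3],[0,0,0,0,0,1.5,0.3],[0,0,0,0,0,2.2,0.3],[0,0,0,0,0,3.2,0.3],[0,0,0,0,0,4.7,0.3],[0,0,0,0,0,6.5,0.3],[0,0,0,0,0,8.0,0.3]]

```text
t: 10.15
eef_pos: [0.5998, 0.0192, 0.1639]
orientation: [0.0, 0.781, 0.624, 0.0]
ft_force: [-0.2, 0.6, -0.3]
opening: 0.0563
```

Request:
servo_tool:
  targets:
    - [[0,0,0,0,0,0,0.3],[0,0,0,0,0,0,0.3]]

```text
t: 10.4
eef_pos: [0.5993, 0.0192, 0.1619]
orientation: [-0.0, 0.781, 0.624, -0.0]
ft_force: [-0.1, 0.1, -0.3]
opening: 0.0566
```

```bash
python3 - <<'E'
from h import *
s=get_state();print(s['t'],s['eef_pos'],s['orientation'],s['ft_force'],s['opening'])
for n in('scene','side','wrist'):
    f=grab_frame(n);np.savez(f'{n}5.npz',**f)
    im=f['color'][:,:,::-1]
    if n=='scene':a=cv2.resize(im[110:290,240:420],None,fx=2.2,fy=2.2)
    elif n=='side': b=cv2.resize(im[50:230,290:470],None,fx=2.2,fy=2.2)
cv2.imwrite('pics/p5.png',np.hstack([a,b]))
E
```

```text
10.4 [0.5993113  0.01924257 0.1618763 ] [-1.73289867e-04  7.81331461e-01  6.24116238e-01 -1.96108131e-04] [-0.09860565  0.10496498 -0.28421857] 0.0565813697489987
```

View pics/p5.png

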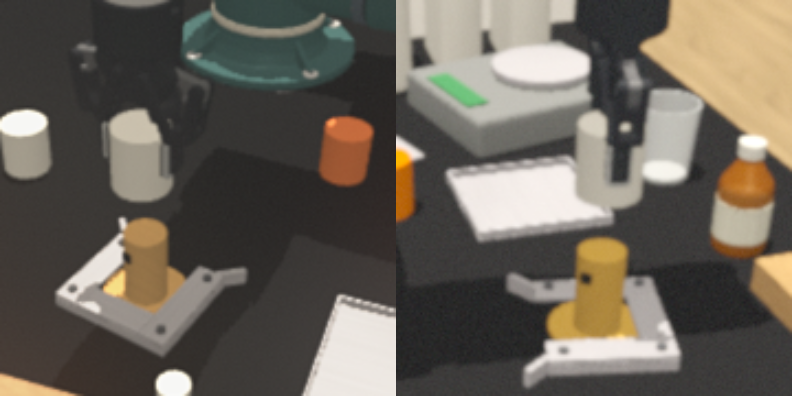

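The cup is fully clear at (140,155) in the left crop, and the plug stands upright and flat in the fork. I'll check whether the cup slipped in the grip (mouth height against TCP), then transfer it.

```bash
python3 - <<'E'
from h import *
c=np.array([.5995,.0192])
for n,(u0,u1,v0,v1) in {'scene':(285,318,160,205),'side':(372,405,95,150)}.items():
    f=dict(np.load(n+'5.npz'));im=f['color'];hsv=cv2.cvtColor(im,cv2.COLOR_RGB2HSV)
    o=f['cam_to_world'][:3,3];u=(o[:2]-c);u/=np.linalg.norm(u);near=c+.029*u
    m=np.zeros(im.shape[:2],np.uint8);m[v0:v1,u0:u1]=((hsv[...,1]<50)&(im.min(2)>100))[v0:v1,u0:u1]
    ys,xs=np.nonzero(m);v=ys.max();uu=xs[ys==v].mean()
    p=ray(f,(uu,v+.5),0)[0];dd=p-o
    # param where ray passes the plane through near normal to u
    t=((near-o[:2])@u)/(dd[:2]@u);print(n,(uu,v),'mouth z',(o+t*dd).round(4),'expected .1436')
E
```

```text
scene (np.float64(303.5), np.int64(201)) mouth z [0.6268 0.029  0.1432] expected .1436
side (np.float64(380.0), np.int64(149)) mouth z [ 0.5788 -0.0031  0.1308] expected .1436
```

Request:
servo_tool:
  targets:
    - [[0,0,0,0.15,1.5,0,0.3],[0,0,0,0.4,4.5,0,0.3],[0,0,0,0.7,8.5,0,0.3],[0,0,0,1.1,12.5,0,0.3],[0,0,0,1.4,16.5,0,0.3],[0,0,0,1.8,20.5,0,0.3],[0,0,0,2.1,24,0,0.3],[0,0,0,2.3,26.2,0,0.3]]

```text
t: 11.55
eef_pos: [0.6221, 0.2836, 0.1619]
orientation: [-0.0, 0.781, 0.625, -0.0]
ft_force: [0.0, -0.6, -0.1]
opening: 0.0566
```

Request:
servo_tool:
  targets:
    - [[0,0,0,0,0,-2,0.3],[0,0,0,0,0,-5,0.3],[0,0,0,0,0,-8,0.3],[0,0,0,0,0,-10,0.3],[0,0,0,0,0,-11,0.3],[0,0,0,0,0,-11,0.3]]

```text
t: 12.3
eef_pos: [0.6223, 0.2812, 0.0521]
orientation: [-0.0, 0.781, 0.624, -0.0]
ft_force: [0.1, -0.0, -0.6]
opening: 0.0562
```

```bash
python3 - <<'E'
from h import *
s=get_state();print(s['t'],s['eef_pos'],s['ft_force'],s['opening'])
for n in('scene','side'):
    f=grab_frame(n);np.savez(f'{n}6.npz',**f)
    im=f['color'][:,:,::-1]
    if n=='scene':a=cv2.resize(im[180:320,340:480],None,fx=2.85,fy=2.85)
    elif n=='side': b=cv2.resize(im[40:180,280:420],None,fx=2.85,fy=2.85)
cv2.imwrite('pics/p6.png',np.hstack([a,b]))
E
```

```text
12.3 [0.62234287 0.28123869 0.05205741] [ 9.48117924e-02 -5.28811589e-04 -5.96506220e-01] 0.05620129575328747
```

View pics/p6.png

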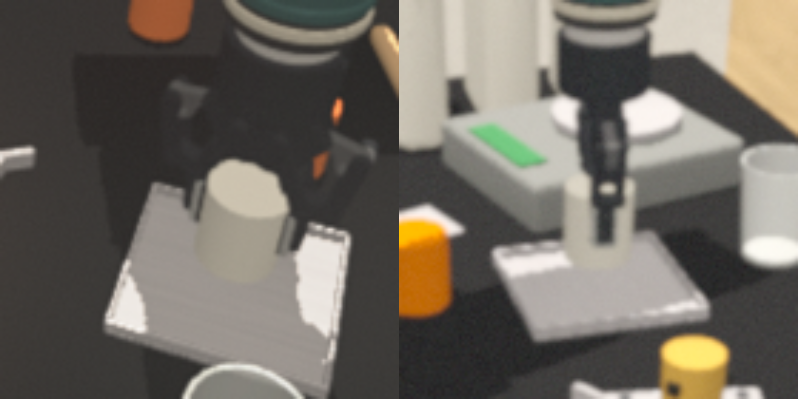

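The scene view confirms no slip: mouth at 0.143 against 0.1436 expected. The side mask had picked up white tray pixels, so I discard that figure. The cup is over the tray with its mouth about 31 mm above the floor, so I'll lower it gently until the force shows contact.

Request:
servo_tool:
  targets:
    - [[0,0,0,0,0,-1.0,0.3],[0,0,0,0,0,-2.0,0.3],[0,0,0,0,0,-2.6,0.3],[0,0,0,0,0,-2.9,0.3],[0,0,0,0,0,-3.0,0.3],[0,0,0,0,0,-3.0,0.3]]

```text
t: 13.15
eef_pos: [0.6226, 0.2813, 0.0224]
orientation: [0.0, 0.781, 0.624, 0.0]
ft_force: [-0.1, 0.5, -0.9]
opening: 0.0561
```

Request:
servo_tool:
  targets:
    - [[0,0,0,0,0,-0.05,0.3],[0,0,0,0,0,-0.1,0.3],[0,0,0,0,0,-0.1,0.3]]

```text
t: 13.52
eef_pos: [0.6226, 0.2813, 0.0215]
orientation: [0.0, 0.781, 0.624, 0.0]
ft_force: [0.0, 0.9, 1.7]
opening: 0.0562
```

Request:
servo_tool:
  targets:
    - [[0,0,0,0,0,-0.05,0.3],[0,0,0,0,0,-0.05,0.3]]

```text
t: 13.78
eef_pos: [0.6226, 0.2813, 0.0214]
orientation: [0.0, 0.781, 0.624, 0.0]
ft_force: [-2.3, -2.0, 7.5]
opening: 0.0566
```

Contact is clear: 7.5 N, with z stopped at 0.0214 as predicted. I'll release slowly.

Request:
servo_tool:
  targets:
    - [[0,0,0,0,0,0,0.7],[0,0,0,0,0,0,0.8],[0,0,0,0,0,0,0.9],[0,0,0,0,0,0,1],[0,0,0,0,0,0,1],[0,0,0,0,0,0,1]]

```text
t: 14.52
eef_pos: [0.6225, 0.2812, 0.0208]
orientation: [-0.0, 0.781, 0.624, -0.0]
ft_force: [-0.6, -0.2, -0.4]
opening: 0.0853
```

Request:
servo_tool:
  targets:
    - [[0,0,0,0,0,1,1],[0,0,0,0,0,2.5,1],[0,0,0,0,0,5,1],[0,0,0,0,0,8,1],[0,0,0,0,0,11,1],[0,0,0,0,0,15,1],[0,0,0,0,0,18,1],[0,0,0,0,0,18,1]]

```text
t: 15.52
eef_pos: [0.6235, 0.2815, 0.2044]
orientation: [0.001, 0.781, 0.624, 0.002]
ft_force: [0.2, -0.2, -0.7]
opening: 0.0852
```

```bash
python3 - <<'E'
from h import *
s=get_state();print(s['t'],s['eef_pos'],s['ft_force'],s['opening'])
for n in('scene','side'):
    f=grab_frame(n);np.savez(f'{n}7.npz',**f)
    im=f['color'][:,:,::-1]
    if n=='scene':a=cv2.resize(im[160:330,250:480],None,fx=1.7,fy=1.7)
    elif n=='side': b=cv2.resize(im[70:240,250:480],None,fx=1.7,fy=1.7)
cv2.imwrite('pics/p7.png',np.hstack([a,b]))
f=grab_frame('wrist');cv2.imwrite('pics/w7.png',f['color'][:,:,::-1])
E
```

```text
15.525 [0.62348078 0.28152281 0.20436668] [ 0.2488996  -0.19492646 -0.72814365] 0.08519246048708348
```

View pics/p7.png

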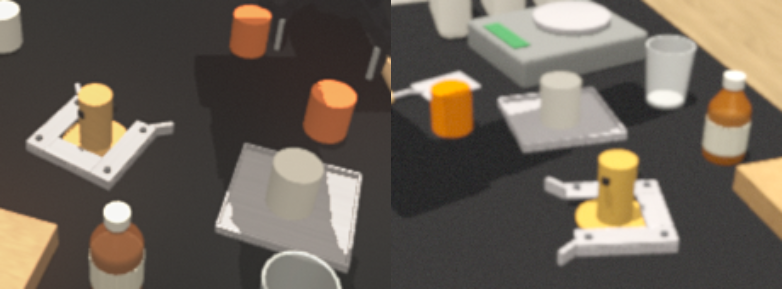

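View pics/w7.png

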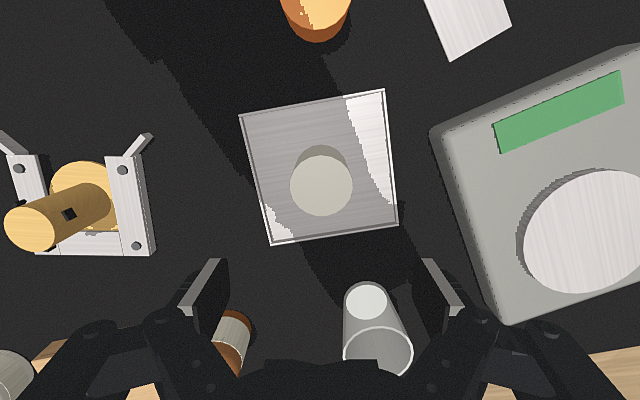

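The cup stands mouth down near the tray centre (wrist 321,184) and the plug stands in the fork (wrist 85,195). One last measurement of how far in the plug is and of the cup's position.

```bash
python3 - <<'E'
from h import *
d=np.array([.971,-.2385]);n_=np.array([.2385,.971]);seat=np.array([.597,.0185])
f=dict(np.load('side7.npz'));s=dict(np.load('scene7.npz'))
for n,g,(x,y,w,h) in(('scene',s,(293,208,28,18)),('side',f,(370,157,28,14))):
    im=g['color'];m=np.zeros(im.shape[:2],np.uint8)
    b=im[...,0].astype(float); m[y:y+h,x:x+w]=(b>(205 if n=='scene' else 210))[y:y+h,x:x+w]*255
    c=max(cv2.findContours(m,0,1)[0],key=cv2.contourArea)[:,0];p,r=circ(ray(g,c,.085));q=p-seat
    print(n,c.min(0),c.max(0),p.round(4),r.round(4),'along/lat mm',(q@d*1e3).round(1),(q@n_*1e3).round(1))
w=grab_frame('wrist');im=w['color'];hsv=cv2.cvtColor(im,cv2.COLOR_RGB2HSV)
P=ray(w,[(29,229)],.085)[0,:2]-seat;print('wrist post top',P@d*1e3,P@n_*1e3)
q=ray(w,[(38,155),(105,157)],.0165)[:,:2];r=ray(w,[(80,161)],.005)[0,:2]
print('lip fronts along',(q-seat)@d*1e3,'flange rear along',(r-seat)@d*1e3)
print('cup',ray(w,[(321,184)],.067)[0],'tray corners mean',ray(w,[(239,115),(384,89),(398,225),(271,245)],.012).mean(0))
print(get_state()['ft_force'])
E
```

```text
scene [293 209] [315 222] [0.6002 0.0195] 0.0222 along/lat mm 2.8 1.7
side [373 158] [394 170] [0.5978 0.0184] 0.0219 along/lat mm 0.8 0.1
wrist post top -1.6670499470350912 2.4934442639896632
lip fronts along [-54.45849632 -53.53318517] flange rear along -46.41485706398736
cup [0.61793292 0.28091372 0.067     ] tray corners mean [0.62141671 0.28232055 0.012     ]
[ 0.56632487 -0.01984866 -0.40004333]
```

All three views put the plug within 3 mm of the seat, with its flange fully under the lip. The cup is within 4 mm of the tray centre. Handing in.

```bash
python3 -c "
from rig import bot,get_state
print(get_state()['t']);bot.close_job()"
```

```text
15.725
the job is handed in; nothing more can be done
```

The job is done and handed in at 15.7 s. I gripped the jammed cup and slid it with its plug along the bench into the fork. I then pulled the cup straight up off the plug, lowered it mouth down into the tray until it touched, and let go.

**Final checks:**
- **Plug:** it stands upright in the fork, within about 3 mm of the seat in all three cameras. The flange's rear edge is about 7 mm inside the lip front.
- **Cup:** it stands mouth down, about 4 mm from the tray centre. It touched down at the predicted height, with 7.5 N on the wrist.
- **Gripper:** open and raised to a TCP height of 0.204 m, touching nothing. The largest vertical wrist force I read was about 10 N.

**Checks that disagreed:**
- The cameras differed by 2–5 mm on positions, which the fork's 10 mm side clearance covered.
- One side-view estimate of the cup's mouth height (0.131 m) disagreed with the expected 0.144 m because the mask had caught tray pixels. I discarded it; the scene view (0.143 m) and the touchdown height both agreed with the expected value.

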